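Find the rocking corner of a carving-jig plate and set its shim

TASK

One corner of the jig plate under the foam boat rocks: press firmly down on the corners with a fingertip, one after another, until you find the one that gives. Push that corner's standing shim leaf down flat and leave the other three standing, then press the same corner firmly once more to check that it is solid, and draw clear. Only touch and press: do not grip, lift or shift the plate, and leave everything else on the bench alone.

Things in the scene. Friction and masses are not known exactly. Their poses are not given: they have to be found in the camera images.
- bed: Dark steel bed of the carving jig, 200 x 170 x 12 mm, fixed to the bench. Origin at the centre of its underside, on the bench; x points to its far side, y to its left side, z up. It is turned by up to about 20 degrees either way.
- plate: Aluminium jig plate, 180 (x) x 150 (y) x 12 mm, about 1.4 kg, loose on four hidden rubber feet, axes along the bed's. Origin at the centre of its underside, 39 mm above the bench; top at 51 mm. A foam boat, 85 x 50 mm and 46 mm high (its bow 10 mm longer), is glued to its middle. One corner stands on a worn foot that gives way; at rest the plate looks level, so only pressing tells which.
- corner_near_left (a point): Point to press on the near left corner (near/far along the bed's x, left/right along its y): on the plate's top, 20 mm in from the end, 17 mm in from the side; moves with the plate. A solid corner gives less than 1 mm. The rocking one starts to give at about 4 N and goes 3.5 mm down at 6 N or more; let go, it may come up level again. Press with about 10 N.
- corner_near_right (a point): Point to press on the near right corner (near/far along the bed's x, left/right along its y): on the plate's top, 20 mm in from the end, 17 mm in from the side; moves with the plate. A solid corner gives less than 1 mm. The rocking one starts to give at about 4 N and goes 3.5 mm down at 6 N or more; let go, it may come up level again. Press with about 10 N.
- corner_far_left (a point): Point to press on the far left corner (near/far along the bed's x, left/right along its y): on the plate's top, 20 mm in from the end, 17 mm in from the side; moves with the plate. A solid corner gives less than 1 mm. The rocking one starts to give at about 4 N and goes 3.5 mm down at 6 N or more; let go, it may come up level again. Press with about 10 N.
- corner_far_right (a point): Point to press on the far right corner (near/far along the bed's x, left/right along its y): on the plate's top, 20 mm in from the end, 17 mm in from the side; moves with the plate. A solid corner gives less than 1 mm. The rocking one starts to give at about 4 N and goes 3.5 mm down at 6 N or more; let go, it may come up level again. Press with about 10 N.
- shim_near_left (a point): Point on the upper face of the near left corner's shim, 60 mm from its hinge, mid-width: a bare aluminium leaf, 24 wide, 95 long, 3 mm thick, standing aslant beyond the plate's left side. Pushed straight down here by a fingertip (2 to 4 N) it goes flat, upper face 21.5 mm above the bench, and stays. Its hinge: along the bed's x, 20 mm up, 6 mm inside the plate's side edge.
- shim_near_right (a point): Point on the upper face of the near right corner's shim, 60 mm from its hinge, mid-width: a bare aluminium leaf, 24 wide, 95 long, 3 mm thick, standing aslant beyond the plate's right side. Pushed straight down here by a fingertip (2 to 4 N) it goes flat, upper face 21.5 mm above the bench, and stays. Its hinge: along the bed's x, 20 mm up, 6 mm inside the plate's side edge.
- shim_far_left (a point): Point on the upper face of the far left corner's shim, 60 mm from its hinge, mid-width: a bare aluminium leaf, 24 wide, 95 long, 3 mm thick, standing aslant beyond the plate's left side. Pushed straight down here by a fingertip (2 to 4 N) it goes flat, upper face 21.5 mm above the bench, and stays. Its hinge: along the bed's x, 20 mm up, 6 mm inside the plate's side edge.
- shim_far_right (a point): Point on the upper face of the far right corner's shim, 60 mm from its hinge, mid-width: a bare aluminium leaf, 24 wide, 95 long, 3 mm thick, standing aslant beyond the plate's right side. Pushed straight down here by a fingertip (2 to 4 N) it goes flat, upper face 21.5 mm above the bench, and stays. Its hinge: along the bed's x, 20 mm up, 6 mm inside the plate's side edge.
- leaf_near_left (a joint): Angle of the near left shim leaf: 0 = flat (level, at its stop), 0.75 to 0.9 rad = standing, as at the start. It stays where it is left. Flat, a cam at its hinge props the plate's corner.
- leaf_near_right (a joint): Angle of the near right shim leaf: 0 = flat (level, at its stop), 0.75 to 0.9 rad = standing, as at the start. It stays where it is left. Flat, a cam at its hinge props the plate's corner.
- leaf_far_left (a joint): Angle of the far left shim leaf: 0 = flat (level, at its stop), 0.75 to 0.9 rad = standing, as at the start. It stays where it is left. Flat, a cam at its hinge props the plate's corner.
- leaf_far_right (a joint): Angle of the far right shim leaf: 0 = flat (level, at its stop), 0.75 to 0.9 rad = standing, as at the start. It stays where it is left. Flat, a cam at its hinge props the plate's corner.
- foot_a (a point): Centre of the top of one of four rubber feet, alike to look at, 14 mm across and 27 mm high, hidden between bed and plate, one below each corner; they are dealt anew among the corners each time. All tops start 39 mm above the bench. The worn foot, any of the four, sinks 3.5 mm when its corner is pressed and stays sunk. Not to be touched.
- foot_b (a point): Centre of the top of one of four rubber feet, alike to look at, 14 mm across and 27 mm high, hidden between bed and plate, one below each corner; they are dealt anew among the corners each time. All tops start 39 mm above the bench. The worn foot, any of the four, sinks 3.5 mm when its corner is pressed and stays sunk. Not to be touched.
- foot_c (a point): Centre of the top of one of four rubber feet, alike to look at, 14 mm across and 27 mm high, hidden between bed and plate, one below each corner; they are dealt anew among the corners each time. All tops start 39 mm above the bench. The worn foot, any of the four, sinks 3.5 mm when its corner is pressed and stays sunk. Not to be touched.
- foot_d (a point): Centre of the top of one of four rubber feet, alike to look at, 14 mm across and 27 mm high, hidden between bed and plate, one below each corner; they are dealt anew among the corners each time. All tops start 39 mm above the bench. The worn foot, any of the four, sinks 3.5 mm when its corner is pressed and stays sunk. Not to be touched.
- glue_bottle: Glue bottle, 66 mm across, 200 mm high. Origin at the centre of its underside. A bystander: leave it alone.
- resin_bottle: Resin bottle, 70 mm across, 180 mm high. Origin at the centre of its underside. A bystander: leave it alone.
- pot: Small grey jar, 30 mm across, 45 mm high, on the bench between the two left shims. Origin at the centre of its underside. A bystander: leave it alone.
- foam_offcut: Small foam offcut, 28 x 40 x 35 mm, on the bench between the two right shims. Origin at the centre of its underside. A bystander: leave it alone.
- stick: Wooden mixing stick, 150 x 18 x 5 mm. Origin at the centre of its underside. A bystander: leave it alone.
- grinder: Air grinder with a red grip, lying, 150 mm long (its tip sticks out 85 mm to its y), 38 mm high; origin 40 mm from its head end, at bench height. A bystander: leave it alone.
Mind the look-alikes: they are no part of the job. Several things have the shape of the plate; the one meant has the colours described above.

How it is judged (in metres and radians):
On the way, in this order (a step that is already met when the one before it is completed fails the run):
1. the rocking corner is pressed with the fingers until it goes down 2 mm or more (contact force between the fingers and plate above 1 N and ((z of corner_near_left in the frame of bed below 0.049 m and horizontal distance between the grasp point and corner_near_left below 0.045 m) or (z of corner_near_right in the frame of bed below 0.049 m and horizontal distance between the grasp point and corner_near_right below 0.045 m) or (z of corner_far_left in the frame of bed below 0.049 m and horizontal distance between the grasp point and corner_far_left below 0.045 m) or (z of corner_far_right in the frame of bed below 0.049 m and horizontal distance between the grasp point and corner_far_right below 0.045 m))), for 0.1 s.
2. the shim of that corner is pushed flat (below 0.10 rad) (value of joint any of leaf_near_left, leaf_near_right, leaf_far_left, leaf_far_right below 0.1 rad), for 0.2 s.
3. that corner is pressed again with the fingers, with more than 4 N, and stays up (less than 1.5 mm down) (contact force between the fingers and plate above 4 N and ((value of joint leaf_near_left below 0.1 rad and z of corner_near_left in the frame of bed above 0.0495 m and horizontal distance between the grasp point and corner_near_left below 0.045 m) or (value of joint leaf_near_right below 0.1 rad and z of corner_near_right in the frame of bed above 0.0495 m and horizontal distance between the grasp point and corner_near_right below 0.045 m) or (value of joint leaf_far_left below 0.1 rad and z of corner_far_left in the frame of bed above 0.0495 m and horizontal distance between the grasp point and corner_far_left below 0.045 m) or (value of joint leaf_far_right below 0.1 rad and z of corner_far_right in the frame of bed above 0.0495 m and horizontal distance between the grasp point and corner_far_right below 0.045 m))), for 0.1 s.
At the end, for the whole second after the job is handed in: The shim of the rocking corner is flat (below 0.10 rad), the other three still stand (above 0.5 rad), and the plate lies still and level on its feet: every corner within 1.5 mm of its height, centre within 12 mm and turned less than 0.1 rad from its place over the bed (((((horizontal distance between foot_a and corner_near_left below 0.03 m and z of foot_a in the frame of bed below 0.037 m) or (horizontal distance between foot_b and corner_near_left below 0.03 m and z of foot_b in the frame of bed below 0.037 m) or (horizontal distance between foot_c and corner_near_left below 0.03 m and z of foot_c in the frame of bed below 0.037 m) or (horizontal distance between foot_d and corner_near_left below 0.03 m and z of foot_d in the frame of bed below 0.037 m)) and value of joint leaf_near_left below 0.1 rad and value of joint each of leaf_near_right, leaf_far_left, leaf_far_right above 0.5 rad) or (((horizontal distance between foot_a and corner_near_right below 0.03 m and z of foot_a in the frame of bed below 0.037 m) or (horizontal distance between foot_b and corner_near_right below 0.03 m and z of foot_b in the frame of bed below 0.037 m) or (horizontal distance between foot_c and corner_near_right below 0.03 m and z of foot_c in the frame of bed below 0.037 m) or (horizontal distance between foot_d and corner_near_right below 0.03 m and z of foot_d in the frame of bed below 0.037 m)) and value of joint leaf_near_right below 0.1 rad and value of joint each of leaf_near_left, leaf_far_left, leaf_far_right above 0.5 rad) or (((horizontal distance between foot_a and corner_far_left below 0.03 m and z of foot_a in the frame of bed below 0.037 m) or (horizontal distance between foot_b and corner_far_left below 0.03 m and z of foot_b in the frame of bed below 0.037 m) or (horizontal distance between foot_c and corner_far_left below 0.03 m and z of foot_c in the frame of bed below 0.037 m) or (horizontal distance between foot_d and corner_far_left below 0.03 m and z of foot_d in the frame of bed below 0.037 m)) and value of joint leaf_far_left below 0.1 rad and value of joint each of leaf_near_left, leaf_near_right, leaf_far_right above 0.5 rad) or (((horizontal distance between foot_a and corner_far_right below 0.03 m and z of foot_a in the frame of bed below 0.037 m) or (horizontal distance between foot_b and corner_far_right below 0.03 m and z of foot_b in the frame of bed below 0.037 m) or (horizontal distance between foot_c and corner_far_right below 0.03 m and z of foot_c in the frame of bed below 0.037 m) or (horizontal distance between foot_d and corner_far_right below 0.03 m and z of foot_d in the frame of bed below 0.037 m)) and value of joint leaf_far_right below 0.1 rad and value of joint each of leaf_near_left, leaf_near_right, leaf_far_left above 0.5 rad)) and z of corner_near_left in the frame of bed between 0.0495 and 0.0525 m and z of corner_near_right in the frame of bed between 0.0495 and 0.0525 m and z of corner_far_left in the frame of bed between 0.0495 and 0.0525 m and z of corner_far_right in the frame of bed between 0.0495 and 0.0525 m and horizontal distance between plate and bed below 0.012 m and angle between the x axis of plate and the x axis of bed, either way round below 0.1 rad and linear speed of plate below 0.01 m/s); the robot touches nothing.
It fails at once if the plate is lifted: its centre rises 6 mm or more (z of plate in the frame of bed above 0.045 m).
It fails at once if the plate is shifted 12 mm or more from its place (horizontal distance between plate and bed above 0.012 m).
It fails at once if a shim is pushed down (below 0.5 rad) at a solid corner, or before its corner has been pressed and its foot has given way by 2 mm ((not ((horizontal distance between foot_a and corner_near_left below 0.03 m and z of foot_a in the frame of bed below 0.037 m) or (horizontal distance between foot_b and corner_near_left below 0.03 m and z of foot_b in the frame of bed below 0.037 m) or (horizontal distance between foot_c and corner_near_left below 0.03 m and z of foot_c in the frame of bed below 0.037 m) or (horizontal distance between foot_d and corner_near_left below 0.03 m and z of foot_d in the frame of bed below 0.037 m)) and value of joint leaf_near_left below 0.5 rad) or (not ((horizontal distance between foot_a and corner_near_right below 0.03 m and z of foot_a in the frame of bed below 0.037 m) or (horizontal distance between foot_b and corner_near_right below 0.03 m and z of foot_b in the frame of bed below 0.037 m) or (horizontal distance between foot_c and corner_near_right below 0.03 m and z of foot_c in the frame of bed below 0.037 m) or (horizontal distance between foot_d and corner_near_right below 0.03 m and z of foot_d in the frame of bed below 0.037 m)) and value of joint leaf_near_right below 0.5 rad) or (not ((horizontal distance between foot_a and corner_far_left below 0.03 m and z of foot_a in the frame of bed below 0.037 m) or (horizontal distance between foot_b and corner_far_left below 0.03 m and z of foot_b in the frame of bed below 0.037 m) or (horizontal distance between foot_c and corner_far_left below 0.03 m and z of foot_c in the frame of bed below 0.037 m) or (horizontal distance between foot_d and corner_far_left below 0.03 m and z of foot_d in the frame of bed below 0.037 m)) and value of joint leaf_far_left below 0.5 rad) or (not ((horizontal distance between foot_a and corner_far_right below 0.03 m and z of foot_a in the frame of bed below 0.037 m) or (horizontal distance between foot_b and corner_far_right below 0.03 m and z of foot_b in the frame of bed below 0.037 m) or (horizontal distance between foot_c and corner_far_right below 0.03 m and z of foot_c in the frame of bed below 0.037 m) or (horizontal distance between foot_d and corner_far_right below 0.03 m and z of foot_d in the frame of bed below 0.037 m)) and value of joint leaf_far_right below 0.5 rad)).
It fails at once if a bystander is moved 20 mm or more (distance of any of glue_bottle, resin_bottle, pot, foam_offcut, stick, grinder from where it was at the start of the episode above 0.02 m).
It also fails if it takes over 54 s, if anything falls off the work surface, if the arm or the gripper's body presses on something with over 40 N, if the wrist force passes 120 N, or if a joint passes its speed limit or range.

ROBOT

A 6-joint arm with a two-finger parallel gripper is mounted at the origin on the work surface. World frame = base frame: x ahead of the robot, y to its left, z up, the work surface at z = 0. Lengths are in mm, angles in rad, forces in N, time in s.
With the tool pointing down it reaches from about 350 to 725 mm from the base axis. Payload 4.3 kg.
Tool frame: the origin (TCP) lies midway between the tips of the shut fingers; the grasp point (between the pads) lies arm.grip_point_offset behind it (arm.grip_point_offset is the distance from the TCP to the grasp point, in mm); z points along the fingers, y is the direction in which the jaws open and shut (so a half turn about z gives the same grasp; the last joint's range is limited). The gripper opens to 85 mm and grips with 20 to 120 N. Pads are 22 mm wide; open, the fingers measure 114 mm over their backs; the gripper's body (76 mm by 85 mm) begins 54 mm behind the grasp point. The pads swing forward as they close: fully open they stand 13 mm farther back than shut.
Start: joints at [1.036, 0.377, 0.081, 1.274, 0, 1.46], TCP at [236.991, 523.93, 231.329] pointing down, gripper open.
Joint ranges: [-2.72, 2.72], [-0.84, 1.66], [-1.02, 1.22], [-1.77, 2.12], [-1.37, 1.28], [-3.14, 3.14]. Speed limits (rad/s): [2.57, 2.57, 3.14, 3.14, 3.14, 3.14].

INTERFACE

Orientations are given as a rotation vector (axis times angle).
In Python, from workcell import arm, grab_frame gives the robot as it stands. The module is installed in compiled form; this text tells all that it offers.
- The arm moves only by the tool apply_moves, never from a script. Its argument "commands" is a list of rows, each a list of 7 numbers: the opening, from 0 (shut) to 1 (fully open), then the shift along the tool's x, y, z in mm, then the turn, a rotation vector about the tool's x, y, z in rad. In form: [[jaw, x, y, z, rx, ry, rz], ...]. A call has 1 to 12 rows; each row shifts and turns the commanded pose from where the row before left it, along the tool's axes as they then stand; what a row does not reach is not made up. A row lasts 1/8 s, in which the tool goes at most 62.5 mm and 10.7 degrees, less where a joint would pass 70% of its speed; a pose out of reach is approached as far as the arm can. A call is refused whole if a number of a shift passes 62.5 or a number of a turn 0.188, either way. A call with a gripper value outside its range is refused whole. The fingers move at their own pace and stop on an object; "force" is the grip in N (left out, the last holds). Time passes only in rows, so rows that do not move let the fingers close. It gives the time, the measured TCP pose, the force and the opening at its end, in the units of the state.
- arm.sense(): the state, without advancing time (a new reading comes with each control period).
- grab_frame(name): name is "side" or "top"; returns a dict with "frame" (400x640x3 uint8, blue, green, red), "fx", "fy", "cx", "cy" (pixels), "world_to_cam" (4x4, takes a point from world to camera coordinates). Camera axes: x right, y up, looking along -z (the intrinsics and any distortion apply to the point x, -y, -z); pixel columns grow to the right and rows downward; lengths in mm; the calibration is good to about 2 mm. A picture is of the moment at which its call begins. There is no depth.
- arm.close_job(): hands the job in, once; it reports no verdict.
The state is a dict: "clock": time; "joint_positions": joint angles; "qd": joint speeds; "joint_efforts": joint torques, N m; "eef_pos": TCP position; "orientation": TCP orientation; "force": force on the tool from outside, world axes, zero at the start; "ft_torque": the same for the moment, N m; "width": finger opening in mm.
Only numpy, scipy, OpenCV 4.12 (cv2) and the standard library are available. Lean on these libraries where they do the work, as an engineer would, in place of code of your own. Each camera call takes 0.05 s, during which the arm holds its last target.

## Working session

There is one attempt and no reset: what is moved stays moved. The work goes in short steps, Python scripts to look and compute and a tool call to move; the robot and the scene stay as the last step left them, time stands still between calls to the robot, and variables do not carry over. Pictures are saved under pics/ and viewed, and the job is handed in when it is done.

Besides the shell and the picture viewer there is one more tool, called after "Call:" by a JSON object that holds its "fn" and its "kwargs", one argument or row to a line. apply_moves: Moves the arm, as the interface text tells. Its arguments: {"type":"object","properties":{"commands":{"type":"array"},"force":{"type":"number"}},"required":["commands"]}

```bash
mkdir -p pics; python3 - <<'E'
from workcell import arm, grab_frame
import cv2,numpy as np
print(arm.sense(), arm.grip_point_offset)
for n in("top","side"):
    f=grab_frame(n); cv2.imwrite(f"pics/{n}0.png",f["frame"]); print(n,f["fx"],f["fy"],f["cx"],f["cy"],[k for k in f]); print(np.round(f["world_to_cam"],3).tolist())
E
```

```text
{'clock': 0.0, 'joint_positions': array([ 1.03571896e+00,  3.78101746e-01,  7.96500323e-02,  1.27441625e+00,
       -1.71608371e-06,  1.46051055e+00]), 'qd': array([-5.35349176e-04,  4.48224611e-04,  1.13331326e-03,  1.94224703e-03,
        8.76541713e-05, -1.02750551e-03]), 'joint_efforts': array([-2.34938241e-03, -4.63599908e+01,  2.69877076e+01,  2.06747744e-02,
       -1.73424373e-04,  4.93702231e-06]), 'eef_pos': array([236.6276417 , 523.33692462, 230.3481531 ]), 'orientation': array([-0.66211699, -3.07035486,  0.00308638]), 'force': array([-0.41212731,  0.63127563, -0.02749962]), 'ft_torque': array([ 0.09682413,  0.04765569, -0.01360192]), 'width': 85.52046163458436} 18.700000000000003
top 395.2614284003329 395.2614284003329 324.15402556745335 205.7984345087313 ['frame', 'fx', 'fy', 'cx', 'cy', 'world_to_cam']
[[0.029, -0.999, -0.014, -4.127], [0.997, 0.028, 0.073, -438.023], [-0.073, -0.016, 0.997, -1153.735], [0.0, 0.0, 0.0, 1.0]]
side 414.91441589052437 414.91441589052437 326.6341955098821 201.3451160086553 ['frame', 'fx', 'fy', 'cx', 'cy', 'world_to_cam']
[[0.966, -0.257, -0.01, -392.36], [0.139, 0.489, 0.861, -123.378], [-0.216, -0.833, 0.508, -1018.245], [0.0, 0.0, 0.0, 1.0]]
```

View pics/top0.png

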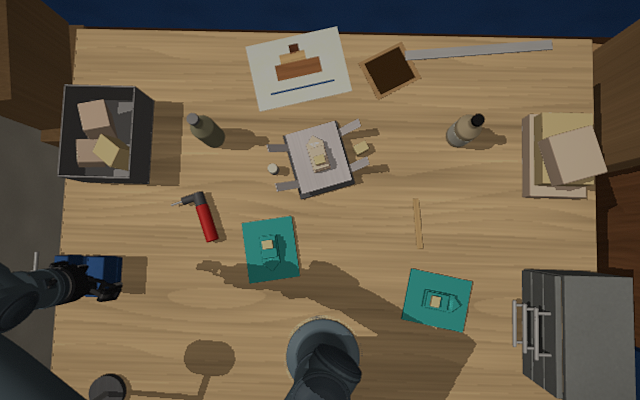

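View pics/side0.png

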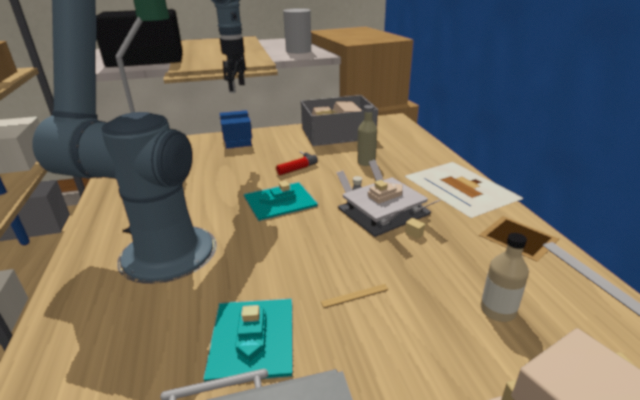

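```bash
python3 - <<'E'
import cv2
i=cv2.imread('pics/top0.png')[120:290,240:430]; cv2.imwrite('pics/topc.png',cv2.resize(i,None,fx=3.5,fy=3.5,interpolation=cv2.INTER_CUBIC)[:600])
E
```

```text
(no output)
```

View pics/topc.png

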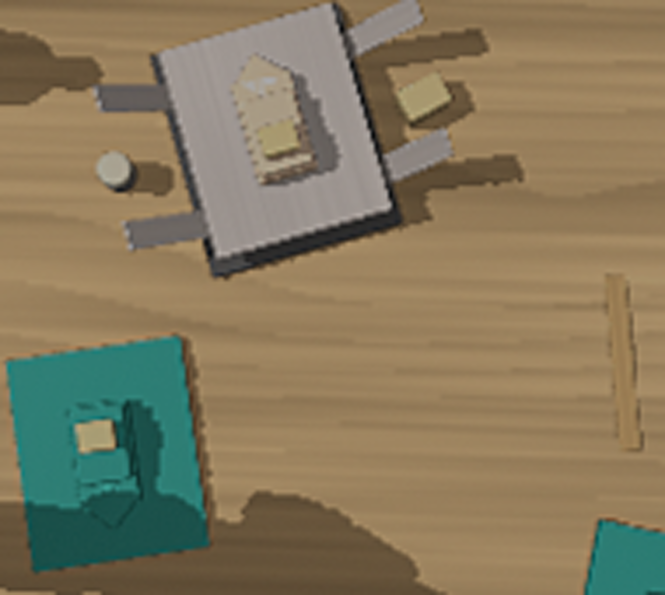

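```bash
cat > h.py <<'E'
import numpy as np,cv2
from scipy.spatial.transform import Rotation as R
from scipy.optimize import least_squares
from workcell import arm,grab_frame
K={'top':(395.26143,324.15403,205.79843,np.array([[0.029,-0.999,-0.014,-4.127],[0.997,0.028,0.073,-438.023],[-0.073,-0.016,0.997,-1153.735]]))}
def proj(f,P):
    P=np.atleast_2d(P); c=P@f["world_to_cam"][:3,:3].T+f["world_to_cam"][:3,3]
    return np.c_[f["cx"]+f["fx"]*c[:,0]/-c[:,2], f["cy"]+f["fy"]*-c[:,1]/-c[:,2]]
def w(p,q):
    x,y,t=p; c,s=np.cos(t),np.sin(t); q=np.atleast_2d(q)
    return np.c_[x+c*q[:,0]-s*q[:,1],y+s*q[:,0]+c*q[:,1],q[:,2]]
E
python3 - <<'E'
from h import *
f=grab_frame('top'); s=grab_frame('side')
uv=(np.array([[158,56],[333,4],[396,208],[216,260]])+.5)/3.5-.5+[240,120]
q=np.array([[90,75,51],[90,-75,51],[-90,-75,51],[-90,75,51]],float)
r=least_squares(lambda p:(proj(f,w(p,q))-uv).ravel(),[600,0,.2]); p=r.x
print(p,r.fun.round(2)); np.save('p.npy',p)
pts=dict(NL=(-70,58,51),NR=(-70,-58,51),FL=(70,58,51),FR=(70,-58,51))
for k,v in pts.items(): print(k,w(p,v).round(1), np.hypot(*w(p,v)[0,:2]).round())
print('Rot tool',R.from_rotvec(arm.sense()['orientation']).as_matrix().round(3))
for n,g,sc,o in(('top',f,5,(255,135,120,100)),('side',s,5,(320,150,130,100))):
    im=g['frame'].copy()[o[1]:o[1]+o[3],o[0]:o[0]+o[2]]; im=cv2.resize(im,None,fx=sc,fy=sc,interpolation=cv2.INTER_CUBIC)
    P=np.vstack([w(p,q),w(p,list(pts.values()))])
    # leaves at .82 rad, assumed hinge mid x +-70
    L=[(sx*70,sy*(69+d*np.cos(.82)),20+d*np.sin(.82)) for sx in(1,-1) for sy in(1,-1) for d in(60,95)]
    for a in np.vstack([P,w(p,L)]):
        u=((proj(g,a)[0]-o[:2]+.5)*sc-.5).round().astype(int); cv2.circle(im,tuple(map(int,u)),3,(0,0,255),1)
    cv2.imwrite(f'pics/{n}chk.png',im)
E
```

```text
[5.76135185e+02 2.83574042e+01 3.14367095e-01] [ 0.22 -0.5  -0.38 -0.08 -0.66  0.38  0.82  0.2 ]
NL [[491.6  61.9  51. ]] 496.0
NR [[527.5 -48.4  51. ]] 530.0
FL [[624.8 105.2  51. ]] 634.0
FR [[660.6  -5.2  51. ]] 661.0
Rot tool [[-0.911  0.412 -0.001]
 [ 0.412  0.911 -0.001]
 [ 0.    -0.001 -1.   ]]
```

View pics/topchk.png

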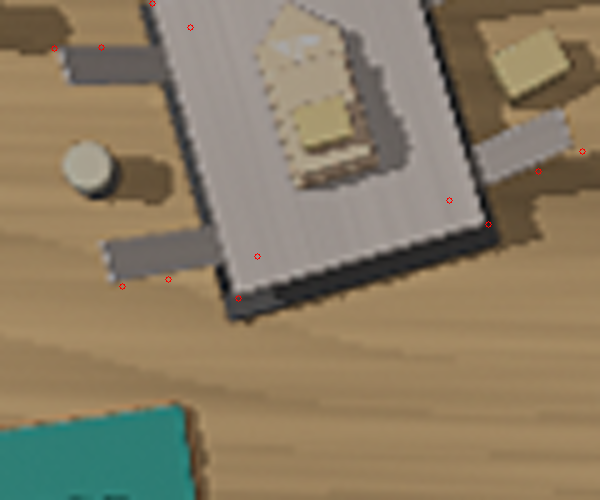

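View pics/sidechk.png

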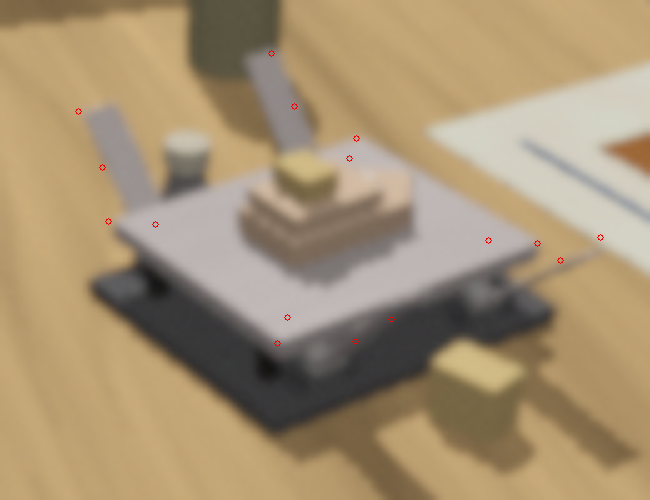

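Call:
{"fn": "apply_moves", "kwargs": {
  "commands": [
    [0, 0, 0, 0, 0, 0, -0.1845],
    [0, 0, 0, 0, 0, 0, -0.1845],
    [0, 0, 0, 0, 0, 0, -0.1845],
    [0, 0, 0, 0, 0, 0, -0.1845],
    [0, -10, -52, 0, 0, 0, 0],
    [0, -10, -52, 0, 0, 0, 0],
    [0, -10, -52, 0, 0, 0, 0],
    [0, -10, -52, 0, 0, 0, 0],
    [0, -10, -52, 0, 0, 0, 0],
    [0, -10, -52, 0, 0, 0, 0],
    [0, -10, -52, 0, 0, 0, 0],
    [0, -10, -52, 0, 0, 0, 0]
  ]
}}

```text
clock: 1.7
eef_pos: [441.8, 151.2, 231.3]
orientation: [-0.49, 3.103, 0.0]
force: [0.9, 0.7, -0.0]
width: 0.1
```

```bash
cat > go.py <<'E'
from h import *
import sys
p=np.load('p.npy'); s=arm.sense(); M=R.from_rotvec(s['orientation']).as_matrix()
print(s['clock'],s['eef_pos'].round(2),'F',s['force'].round(2),'w',round(s['width'],1),'q',s['joint_positions'].round(2))
print('tool yaw err to bed y',np.arctan2(M[1,1],M[0,1])-p[2]-np.pi/2,'tilt',M[:,2].round(4))
c,si=np.cos(p[2]),np.sin(p[2])
d=s['eef_pos'][:2]-p[:2]; print('in bed',(c*d[0]+si*d[1]).round(1),(-si*d[0]+c*d[1]).round(1))
if len(sys.argv)>1:
    t=w(p,[float(a) for a in sys.argv[1:4]])[0]; print('tool delta',(M.T@(t-s['eef_pos'])).round(1))
E
python3 go.py -70 58 58
```

```text
1.7 [441.82 151.23 231.32] F [ 0.86  0.7  -0.05] w 0.1 q [ 0.19  0.16 -0.21  1.2   0.   -0.12]
tool yaw err to bed y -0.0011677130473630726 tilt [ 3.e-04  3.e-04 -1.e+00]
in bed -89.7 158.4
tool delta [ -19.8 -100.4  173.3]
```

Call:
{"fn": "apply_moves", "kwargs": {
  "commands": [
    [0, 0, 0, 0, 0, 0, 0],
    [0, 0, 0, 0, 0, 0, 0]
  ]
}}

```text
clock: 1.95
eef_pos: [440.9, 152.9, 231.1]
orientation: [0.489, -3.103, -0.001]
force: [0.6, 0.2, 0.2]
width: 0.2
```

```bash
python3 go.py -70 58 58
```

```text
1.95 [440.93 152.92 231.12] F [0.6  0.24 0.25] w 0.2 q [ 0.2   0.16 -0.21  1.2   0.   -0.12]
tool yaw err to bed y -0.0017140039463665602 tilt [-7.e-04  5.e-04 -1.e+00]
in bed -90.1 160.3
tool delta [ -20.3 -102.3  173. ]
```

Call:
{"fn": "apply_moves", "kwargs": {
  "commands": [
    [0, -7, -34, 20, 0, 0, 0],
    [0, -7, -34, 20, 0, 0, 0],
    [0, -6, -34, 20, 0, 0, 0],
    [0, 0, 0, 40, 0, 0, 0],
    [0, 0, 0, 40, 0, 0, 0],
    [0, 0, 0, 25, 0, 0, 0],
    [0, 0, 0, 0, 0, 0, 0]
  ]
}}

```text
clock: 2.82
eef_pos: [489.0, 63.4, 64.5]
orientation: [0.493, -3.098, -0.002]
force: [-0.9, 0.4, 1.1]
width: -0.2
```

```bash
python3 go.py -70 58 51; python3 - <<'E'
from h import *
for n in('top','side'):
    f=grab_frame(n)['frame']; o=(250,120,150,110) if n=='top' else (310,120,160,120)
    cv2.imwrite(f'pics/{n}1.png',cv2.resize(f[o[1]:o[1]+o[3],o[0]:o[0]+o[2]],None,fx=4,fy=4,interpolation=cv2.INTER_CUBIC))
E
```

```text
2.825 [489.01  63.42  64.48] F [-0.93  0.38  1.05] w -0.2 q [ 0.    0.34 -0.43  0.8   0.   -0.32]
tool yaw err to bed y 0.0013126890332584296 tilt [-5.1e-03  3.0e-04 -1.0e+00]
in bed -72.0 60.3
tool delta [-2.1 -2.3 13.5]
```

View pics/side1.png

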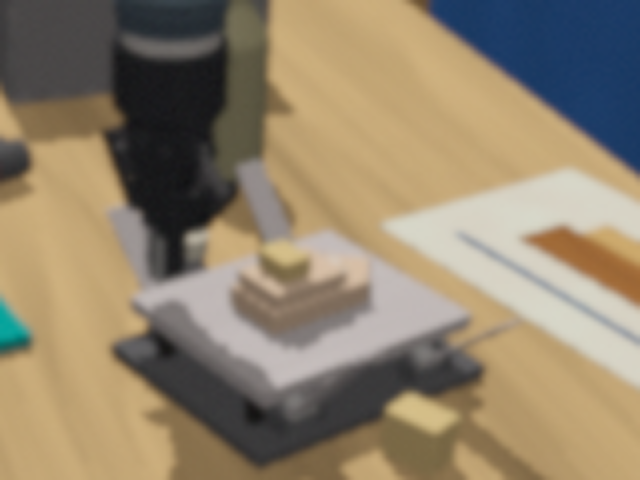

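View pics/top1.png

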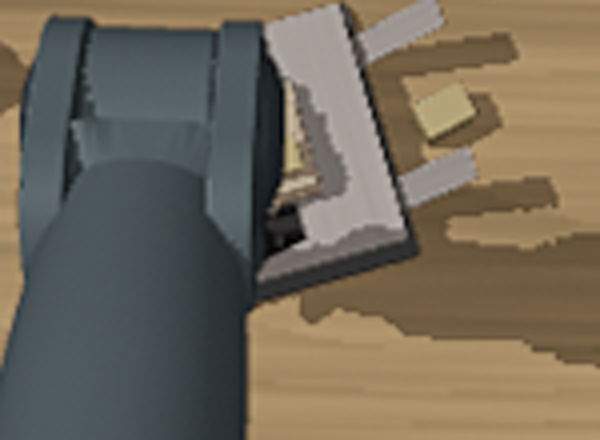

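The shut fingertips hover over the near-left corner, at about (172, 275) in the side crop. The leaves are clear, so I'll press now.

Call:
{"fn": "apply_moves", "kwargs": {
  "commands": [
    [0, -2, -2, 6, 0, 0, 0],
    [0, 0, 0, 4, 0, 0, 0],
    [0, 0, 0, 1, 0, 0, 0],
    [0, 0, 0, 0, 0, 0, 0]
  ]
}}

```text
clock: 3.42
eef_pos: [494.2, 60.6, 55.3]
orientation: [-0.49, 3.103, 0.0]
force: [0.1, -0.1, 0.5]
width: 0.1
```

Call:
{"fn": "apply_moves", "kwargs": {
  "commands": [
    [0, 0, 0, 1, 0, 0, 0],
    [0, 0, 0, 1, 0, 0, 0],
    [0, 0, 0, 0, 0, 0, 0]
  ]
}}

```text
clock: 3.8
eef_pos: [494.1, 60.6, 53.2]
orientation: [0.49, -3.103, -0.0]
force: [-0.1, 0.1, -0.4]
width: 0.0
```

```bash
python3 go.py -70 58 51
```

```text
3.8 [494.15  60.65  53.24] F [-0.07  0.09 -0.44] w 0.0 q [-0.01  0.36 -0.44  0.77  0.   -0.32]
tool yaw err to bed y -0.0012621705188742283 tilt [-1.e-04  1.e-04 -1.e+00]
in bed -68.0 56.1
tool delta [2.  1.9 2.2]
```

Call:
{"fn": "apply_moves", "kwargs": {
  "commands": [
    [0, 0, 0, 1, 0, 0, 0],
    [0, 0, 0, 1, 0, 0, 0],
    [0, 0, 0, 0, 0, 0, 0]
  ]
}}

```text
clock: 4.18
eef_pos: [494.1, 60.7, 51.2]
orientation: [0.49, -3.103, -0.0]
force: [0.7, -0.2, -0.4]
width: 0.1
```

Call:
{"fn": "apply_moves", "kwargs": {
  "commands": [
    [0, 0, 0, 1, 0, 0, 0],
    [0, 0, 0, 0, 0, 0, 0]
  ]
}}

```text
clock: 4.42
eef_pos: [494.3, 60.7, 51.0]
orientation: [-0.49, 3.103, -0.0]
force: [-2.1, 0.7, 6.8]
width: -0.1
```

Call:
{"fn": "apply_moves", "kwargs": {
  "commands": [
    [0, 0, 0, 1, 0, 0, 0],
    [0, 0, 0, 0, 0, 0, 0]
  ]
}}

```text
clock: 4.68
eef_pos: [494.3, 60.7, 50.9]
orientation: [-0.49, 3.102, -0.0]
force: [-4.5, -0.8, 15.0]
width: -0.1
```

Call:
{"fn": "apply_moves", "kwargs": {
  "commands": [
    [0, 0, 0, -12, 0, 0, 0],
    [0, 1, -38, 0, 0, 0, 0],
    [0, 1, -38, 0, 0, 0, 0],
    [0, 0, -38, 0, 0, 0, 0],
    [0, 0, 0, 6, 0, 0, 0],
    [0, 0, 0, 4, 0, 0, 0],
    [0, 0, 0, 0, 0, 0, 0]
  ]
}}

```text
clock: 5.55
eef_pos: [526.8, -47.4, 51.1]
orientation: [0.492, -3.102, -0.001]
force: [-0.4, 0.3, 0.5]
width: 0.0
```

```bash
python3 go.py -70 -58 51
```

```text
5.55 [526.83 -47.42  51.06] F [-0.4   0.32  0.47] w 0.0 q [-0.21  0.41 -0.36  0.8   0.   -0.52]
tool yaw err to bed y -4.0989794480417174e-05 tilt [-8.e-04  5.e-04 -1.e+00]
in bed -70.3 -56.8
tool delta [-0.3 -1.2  0.1]
```

Call:
{"fn": "apply_moves", "kwargs": {
  "commands": [
    [0, 0, 0, 1, 0, 0, 0],
    [0, 0, 0, 0.5, 0, 0, 0],
    [0, 0, 0, 0, 0, 0, 0]
  ]
}}

```text
clock: 5.92
eef_pos: [526.9, -47.4, 50.9]
orientation: [0.492, -3.103, -0.0]
force: [-4.9, 0.2, 10.9]
width: -0.3
```

Call:
{"fn": "apply_moves", "kwargs": {
  "commands": [
    [0, 0, 0, 0.5, 0, 0, 0],
    [0, 0, 0, 0, 0, 0, 0]
  ]
}}

```text
clock: 6.18
eef_pos: [526.9, -47.4, 50.9]
orientation: [-0.492, 3.103, 0.0]
force: [-5.3, 1.0, 14.8]
width: 0.2
```

Near-right is solid: 50.9 mm at 14.8 N. Far-right is next.

Call:
{"fn": "apply_moves", "kwargs": {
  "commands": [
    [0, 0, 0, -12, 0, 0, 0],
    [0, -35, 0, 0, 0, 0, 0],
    [0, -35, 0, 0, 0, 0, 0],
    [0, -35, 0, 0, 0, 0, 0],
    [0, -35, 0, 0, 0, 0, 0],
    [0, 0, 0, 6, 0, 0, 0],
    [0, 0, 0, 4, 0, 0, 0],
    [0, 0, 0, 0, 0, 0, 0]
  ]
}}

```text
clock: 7.18
eef_pos: [659.4, -5.3, 51.0]
orientation: [0.489, -3.102, -0.001]
force: [0.6, -0.4, 0.4]
width: -0.4
```

```bash
python3 go.py 70 -58 51
```

```text
7.175 [659.37  -5.3   50.95] F [ 0.57 -0.38  0.43] w -0.4 q [-0.1   0.65  0.04  0.97  0.   -0.42]
tool yaw err to bed y -0.0013719027826200048 tilt [-1.5e-03  2.0e-04 -1.0e+00]
in bed 68.7 -57.7
tool delta [-1.3 -0.3 -0.1]
```

Call:
{"fn": "apply_moves", "kwargs": {
  "commands": [
    [0, 0, 0, 1, 0, 0, 0],
    [0, 0, 0, 0.5, 0, 0, 0],
    [0, 0, 0, 0, 0, 0, 0]
  ]
}}

```text
clock: 7.55
eef_pos: [659.7, -5.5, 50.1]
orientation: [0.489, -3.102, 0.0]
force: [-3.5, -0.8, 4.4]
width: 0.0
```

Call:
{"fn": "apply_moves", "kwargs": {
  "commands": [
    [0, 0, 0, 0.5, 0, 0, 0],
    [0, 0, 0, 0, 0, 0, 0]
  ]
}}

```text
clock: 7.8
eef_pos: [660.3, -5.5, 49.3]
orientation: [0.49, -3.103, 0.0]
force: [-2.5, -1.4, 4.2]
width: 0.0
```

Call:
{"fn": "apply_moves", "kwargs": {
  "commands": [
    [0, 0, 0, 1, 0, 0, 0],
    [0, 0, 0, 1, 0, 0, 0],
    [0, 0, 0, 0.5, 0, 0, 0],
    [0, 0, 0, 0, 0, 0, 0]
  ]
}}

```text
clock: 8.3
eef_pos: [660.8, -5.5, 47.6]
orientation: [-0.49, 3.103, -0.001]
force: [-4.8, -1.4, 8.2]
width: -0.3
```

Call:
{"fn": "apply_moves", "kwargs": {
  "commands": [
    [0, 0, 0, 0.5, 0, 0, 0],
    [0, 0, 0, 0, 0, 0, 0]
  ]
}}

```text
clock: 8.55
eef_pos: [660.8, -5.5, 47.6]
orientation: [-0.49, 3.103, -0.001]
force: [-6.3, -1.1, 11.4]
width: -0.0
```

The far-right corner sank 3.4 mm, so that is the rocking one. I'll raise the tool and locate its leaf from the first picture.

Call:
{"fn": "apply_moves", "kwargs": {
  "commands": [
    [0, 0, 0, -30, 0, 0, 0],
    [0, 0, 0, -40, 0, 0, 0],
    [0, 0, 0, 0, 0, 0, 0]
  ]
}}

```text
clock: 8.93
eef_pos: [664.5, -5.4, 120.1]
orientation: [-0.489, 3.094, -0.003]
force: [1.3, 0.5, -0.4]
width: 0.0
```

```bash
python3 - <<'E'
from h import *
p=np.load('p.npy'); f=grab_frame('top'); s=grab_frame('side')
t0=cv2.imread('pics/top0.png'); s0=cv2.imread('pics/side0.png')
out=[]
for n,im0,g,o in(('top',t0,f,(325,112,45,40)),('side',s0,s,(405,185,45,40))):
    im=cv2.resize(im0[o[1]:o[1]+o[3],o[0]:o[0]+o[2]],None,fx=8.5,fy=10,interpolation=cv2.INTER_CUBIC)
    im=cv2.resize(im0[o[1]:o[1]+o[3],o[0]:o[0]+o[2]],None,fx=8.5,fy=8.5,interpolation=cv2.INTER_CUBIC)
    for X,col in((50,(0,0,255)),(56,(0,255,0)),(62,(255,0,0))):
        for a in(.75,.9):
            for e in (-12,12):
                v=w(p,(X+e,-(69+95*np.cos(a)),20+95*np.sin(a)))[0]
                u=((proj(g,v)[0]-o[:2]+.5)*8.5).round(); cv2.circle(im,tuple(map(int,u)),2,col,-1)
    out.append(im)
cv2.imwrite('pics/leaf.png',np.hstack(out))
cv2.imwrite('pics/s2.png',cv2.resize(s['frame'][110:240,310:470],None,fx=4,fy=4,interpolation=cv2.INTER_CUBIC))
E
python3 go.py 56 -118 60
```

```text
9.025 [661.59  -5.19 116.26] F [-0.23 -0.11 -0.22] w 0.1 q [-0.1   0.6   0.14  1.11  0.   -0.42]
tool yaw err to bed y -0.001058021815522281 tilt [ 1.9e-03  2.0e-04 -1.0e+00]
in bed 70.9 -58.3
tool delta [ 14.9 -59.7  56.3]
```

View pics/leaf.png

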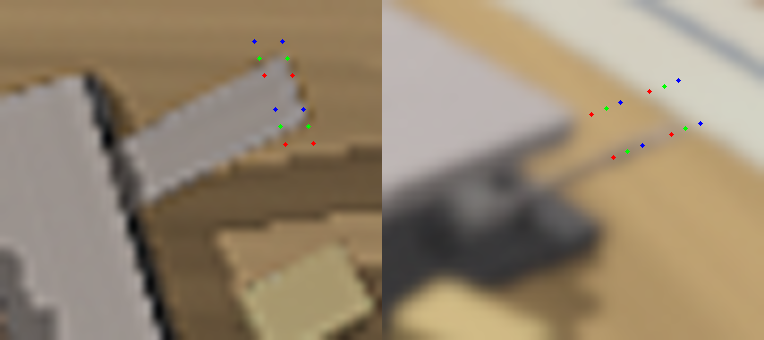

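View pics/s2.png

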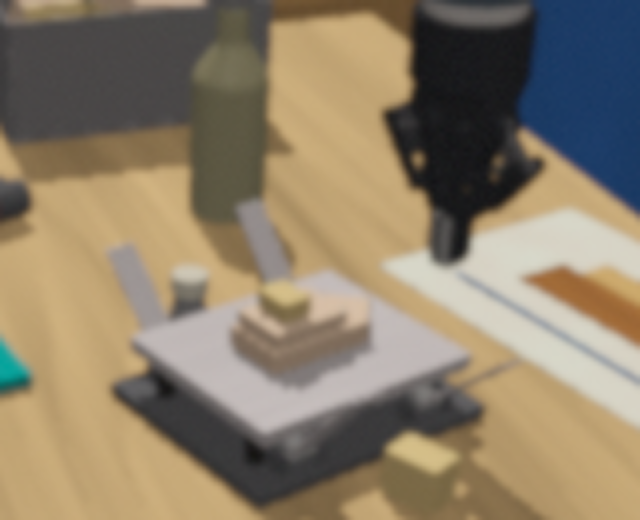

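Call:
{"fn": "apply_moves", "kwargs": {
  "commands": [
    [0, 8, -26, 0, 0, 0, 0],
    [0, 7, -25, 0, 0, 0, 0],
    [0, 0, 0, 10, 0, 0, 0],
    [0, 0, 0, 10, 0, 0, 0],
    [0, 0, 0, 0, 0, 0, 0]
  ]
}}

```text
clock: 9.65
eef_pos: [660.5, -57.1, 94.0]
orientation: [0.491, -3.099, -0.003]
force: [-0.5, -0.2, -0.2]
width: 0.1
```

```bash
python3 go.py 56 -109 22
```

```text
9.65 [660.5  -57.15  93.96] F [-0.51 -0.23 -0.22] w 0.1 q [-0.18  0.62  0.12  1.07  0.   -0.5 ]
tool yaw err to bed y -8.963943639095362e-05 tilt [-0.004   0.0012 -1.    ]
in bed 53.8 -107.4
tool delta [-2.5 -1.8 71.9]
```

Call:
{"fn": "apply_moves", "kwargs": {
  "commands": [
    [0, -2, -2, 6, 0, 0, 0],
    [0, 0, 0, 6, 0, 0, 0],
    [0, 0, 0, 6, 0, 0, 0],
    [0, 0, 0, 6, 0, 0, 0],
    [0, 0, 0, 0, 0, 0, 0]
  ]
}}

```text
clock: 10.28
eef_pos: [664.0, -59.6, 71.5]
orientation: [0.49, -3.102, -0.001]
force: [0.2, -1.1, -0.2]
width: 0.2
```

```bash
python3 go.py 56 -109 22;python3 - <<'E'
from h import *
cv2.imwrite('pics/s3.png',cv2.resize(grab_frame('side')['frame'][110:240,310:470],None,fx=4,fy=4,interpolation=cv2.INTER_CUBIC))
E
```

```text
10.275 [664.01 -59.61  71.54] F [ 0.15 -1.13 -0.21] w 0.2 q [-0.18  0.64  0.1   1.02  0.   -0.5 ]
tool yaw err to bed y -0.001248490124174939 tilt [-1.3e-03  3.0e-04 -1.0e+00]
in bed 56.4 -110.8
tool delta [ 0.3  1.8 49.5]
```

View pics/s3.png

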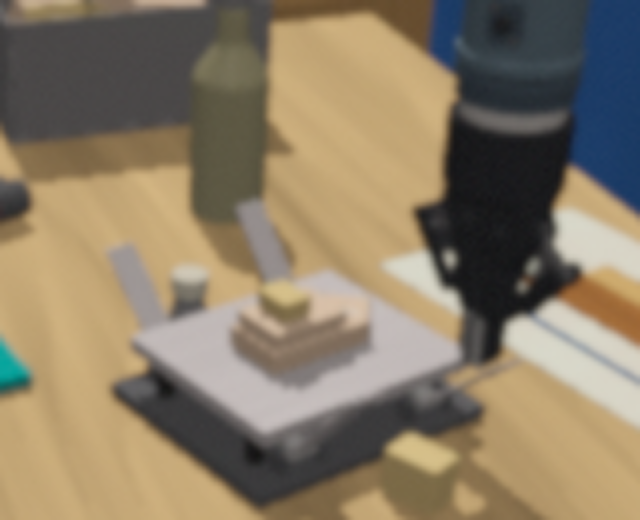

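The fingertip is over the leaf's middle, at (482, 358) in the crop. I'll continue down.

Call:
{"fn": "apply_moves", "kwargs": {
  "commands": [
    [0, 0, 0, 5, 0, 0, 0],
    [0, 0, 0, 5, 0, 0, 0],
    [0, 0, 0, 5, 0, 0, 0],
    [0, 0, 0, 5, 0, 0, 0],
    [0, 0, 0, 0, 0, 0, 0]
  ]
}}

```text
clock: 10.95
eef_pos: [664.1, -59.6, 51.5]
orientation: [0.49, -3.102, -0.001]
force: [-0.2, -0.1, 0.4]
width: -0.1
```

Call:
{"fn": "apply_moves", "kwargs": {
  "commands": [
    [0, 0, 0, 5, 0, 0, 0],
    [0, 0, 0, 5, 0, 0, 0],
    [0, 0, 0, 5, 0, 0, 0],
    [0, 0, 0, 5, 0, 0, 0],
    [0, 0, 0, 0, 0, 0, 0]
  ]
}}

```text
clock: 11.58
eef_pos: [664.0, -59.5, 31.5]
orientation: [0.49, -3.102, -0.001]
force: [-0.7, -0.3, 0.1]
width: -0.2
```

Call:
{"fn": "apply_moves", "kwargs": {
  "commands": [
    [0, 0, 0, 3, 0, 0, 0],
    [0, 0, 0, 3, 0, 0, 0],
    [0, 0, 0, 1.5, 0, 0, 0],
    [0, 0, 0, 0, 0, 0, 0]
  ]
}}

```text
clock: 12.08
eef_pos: [664.5, -59.5, 24.6]
orientation: [0.49, -3.103, -0.001]
force: [-0.0, -0.2, -0.1]
width: -0.1
```

```bash
python3 - <<'E'
from h import *
cv2.imwrite('pics/s4.png',cv2.resize(grab_frame('side')['frame'][160:240,370:480],None,fx=7,fy=7,interpolation=cv2.INTER_CUBIC))
E
```

```text
(no output)
```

View pics/s4.png

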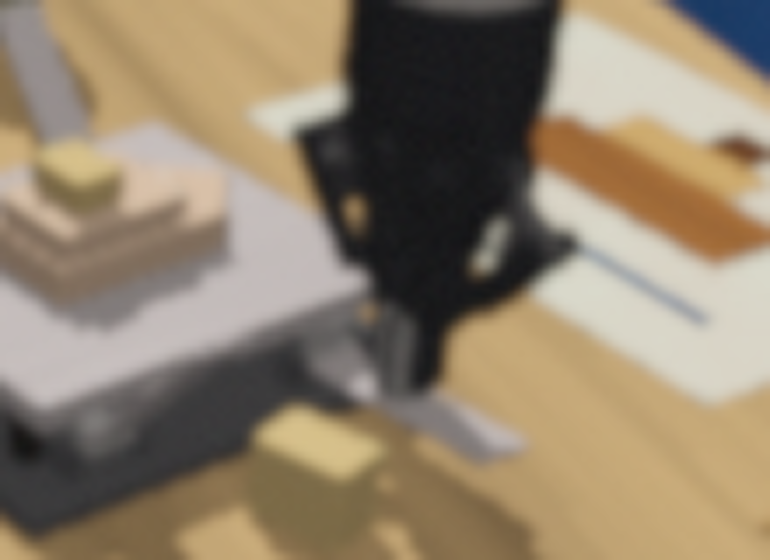

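The fingertip is on the leaf at about (410, 385), and the leaf is nearly level with its tip at (500, 445). It only resists lightly, so I'll push it to its stop.

Call:
{"fn": "apply_moves", "kwargs": {
  "commands": [
    [0, 0, 0, 1.5, 0, 0, 0],
    [0, 0, 0, 1, 0, 0, 0],
    [0, 0, 0, 0, 0, 0, 0]
  ]
}}

```text
clock: 12.5
eef_pos: [664.5, -59.6, 22.2]
orientation: [0.49, -3.103, -0.0]
force: [-0.1, -0.3, 0.3]
width: -0.2
```

Call:
{"fn": "apply_moves", "kwargs": {
  "commands": [
    [0, 0, 0, 1, 0, 0, 0],
    [0, 0, 0, 0, 0, 0, 0]
  ]
}}

```text
clock: 12.75
eef_pos: [664.6, -59.6, 21.6]
orientation: [-0.49, 3.103, 0.0]
force: [-1.2, 0.6, 4.1]
width: -0.1
```

Call:
{"fn": "apply_moves", "kwargs": {
  "commands": [
    [0, 0, 0, 0.3, 0, 0, 0],
    [0, 0, 0, 0, 0, 0, 0],
    [0, 0, 0, -15, 0, 0, 0],
    [0, 0, 0, -20, 0, 0, 0],
    [0, 0, 0, -20, 0, 0, 0],
    [0, -7, 26, 0, 0, 0, 0],
    [0, -7, 26, 0, 0, 0, 0],
    [0, 0, 0, 0, 0, 0, 0]
  ]
}}

```text
clock: 13.75
eef_pos: [662.2, -4.3, 76.8]
orientation: [-0.494, 3.102, 0.0]
force: [0.1, -0.0, 0.5]
width: -0.0
```

```bash
python3 go.py 70 -58 51;python3 - <<'E'
from h import *
cv2.imwrite('pics/s5.png',cv2.resize(grab_frame('side')['frame'][130:240,330:480],None,fx=5,fy=5,interpolation=cv2.INTER_CUBIC))
E
```

```text
13.75 [662.17  -4.29  76.78] F [ 0.06 -0.01  0.51] w -0.0 q [-0.1   0.63  0.08  1.02  0.   -0.42]
tool yaw err to bed y 0.0014172154985692131 tilt [ 9.e-04  2.e-04 -1.e+00]
in bed 71.7 -57.7
tool delta [ 1.7 -0.3 25.8]
```

View pics/s5.png

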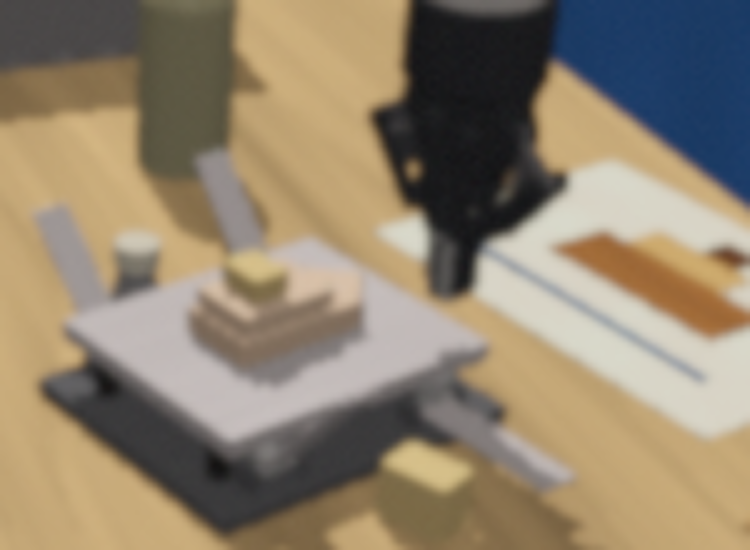

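The far-right leaf lies flat, with its tip at (560, 475), and the others visible still stand. Now I'll press the corner again.

Call:
{"fn": "apply_moves", "kwargs": {
  "commands": [
    [0, 2, 0, 10, 0, 0, 0],
    [0, 0, 0, 8, 0, 0, 0],
    [0, 0, 0, 4, 0, 0, 0],
    [0, 0, 0, 2, 0, 0, 0],
    [0, 0, 0, 1, 0, 0, 0],
    [0, 0, 0, 0, 0, 0, 0]
  ]
}}

```text
clock: 14.55
eef_pos: [660.2, -6.5, 51.2]
orientation: [-0.49, 3.103, -0.0]
force: [-0.3, -0.4, 0.1]
width: 0.3
```

Call:
{"fn": "apply_moves", "kwargs": {
  "commands": [
    [0, 0, 0, 1, 0, 0, 0],
    [0, 0, 0, 1, 0, 0, 0],
    [0, 0, 0, 0, 0, 0, 0]
  ]
}}

```text
clock: 14.92
eef_pos: [660.4, -6.5, 50.7]
orientation: [-0.49, 3.102, -0.001]
force: [-2.6, -0.0, 8.2]
width: -0.2
```

Solid at 8.2 N, so I'll press slightly more and then withdraw.

Call:
{"fn": "apply_moves", "kwargs": {
  "commands": [
    [0, 0, 0, 0.4, 0, 0, 0],
    [0, 0, 0, 0, 0, 0, 0]
  ]
}}

```text
clock: 15.18
eef_pos: [660.4, -6.6, 50.6]
orientation: [-0.49, 3.102, -0.001]
force: [-3.1, 0.7, 9.2]
width: -0.2
```

Call:
{"fn": "apply_moves", "kwargs": {
  "commands": [
    [0, 0, 0, -10, 0, 0, 0],
    [0, 0, 0, -30, 0, 0, 0],
    [0, 0, 0, -40, 0, 0, 0],
    [0, 0, 0, -40, 0, 0, 0],
    [0, 40, 0, -30, 0, 0, 0],
    [0, 50, 0, -10, 0, 0, 0],
    [0, 50, 0, 0, 0, 0, 0],
    [0, 50, 0, 0, 0, 0, 0],
    [0, 50, 0, 0, 0, 0, 0],
    [0, 0, 0, 0, 0, 0, 0],
    [0, 0, 0, 0, 0, 0, 0]
  ]
}}

```text
clock: 16.55
eef_pos: [432.6, -80.7, 209.3]
orientation: [-0.489, 3.101, -0.001]
force: [-0.0, -0.6, 0.5]
width: -0.2
```

```bash
python3 go.py;python3 - <<'E'
from h import *
a=cv2.resize(grab_frame('side')['frame'][150:240,330:460],None,fx=3,fy=3,interpolation=cv2.INTER_CUBIC)
b=cv2.resize(grab_frame('top')['frame'][115:205,260:390],None,fx=3,fy=3,interpolation=cv2.INTER_CUBIC)
cv2.imwrite('pics/end.png',np.hstack([a,b]))
E
```

```text
16.55 [432.58 -80.7  209.26] F [-0.02 -0.6   0.47] w -0.2 q [-0.33  0.11 -0.32  1.13  0.   -0.64]
tool yaw err to bed y -0.001464713964021147 tilt [ 2.1e-03 -3.0e-04 -1.0e+00]
in bed -170.2 -59.3
```

View pics/end.png

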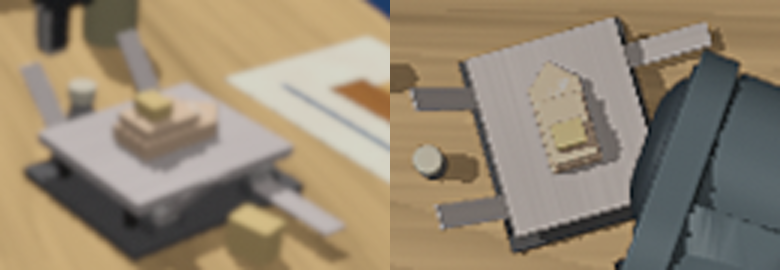

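```bash
python3 -c "
from workcell import arm
print(arm.close_job())"
```

```text
the job is handed in; nothing more can be done
None
```

The rocking corner was the far right one. Its shim is now flat, the corner is solid, and I handed the job in at about 17 s of the 54 s allowed.

- **Finding the corner:** near left and near right held at 50.9 mm under about 15 N. Far right began to give at about 4 N and was down to 47.6 mm at 11 N. With the rocking corner found, I did not press far left.
- **Shim:** I pushed the far right leaf to its stop, where the fingertip read 21.6 mm at 4 N.
- **Re-check:** far right then held at 50.6 mm under 9.2 N, which is slightly under the suggested 10 N but above the required 4 N.
- **Final state:** I withdrew to about 209 mm height with no contact force left. The last pictures show the plate in place, the far right leaf flat and both left leaves standing.
- **Not confirmed:** the arm hid the near right leaf in the last top view and it could not be made out from the side. I never touched it, so it should still be standing.

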